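# Weigh a tin on the hand scale

### The job

Weigh the filled tin with the sprung hand scale: take the scale from its stand, hook it under the tin's arched handle and lift slowly until the tin hangs clear above its coaster's rim, by about a centimetre and not more than two, and hold it still for about two seconds so that the reading settles. Then lower the tin gently back into the coaster, unhook the scale and put it back in its stand. Do not touch the tin with the gripper, do not push or jerk it hard with the scale, and leave the things around alone.

Things in the scene. Friction and masses are not known exactly. Their poses are not given: they have to be found in the camera images.
- scale: Sprung hand scale, 0.2 kg, upright in the stand, z up. Origin: centre of the underside of its black flange (72 x 58 mm in x, y, 6 mm thick), which rests on the stand's rim. Above: grey grip block 50 mm along x, 24 mm along y, z 6 to 66 mm; pinch it along y at about z 42. Below: case 40 x 24 mm, z -55 to 0, and the steel hook, in the x-z plane, open to the scale's +x.
- hook_seat (a point): Lowest inside point of the hook, where a handle rests: in the scale's frame x 0, y 0, z -97 mm unloaded, lower by joint hook under load. V of 6 mm wire, reaching 6 mm below this point; tip at x +17 mm, its top 16 mm above this point; shank at x -16 mm, slanting in to the middle 27 mm above; case bottom 42 mm above (unloaded). A bar enters from the +x side over the tip.
- hook (a joint): Extension of the scale's spring, m: 0 unloaded, up to 0.07 at the stop, growing as the hook is pulled out downwards. About 120 N/m, starting to move at about 0.4 N of load; the hook bounces a little.
- tin: Filled closed steel tin, round, 90 mm in diameter (lid 93 mm), 50 mm high, with a fixed arched carrying handle of 8 mm dark steel wire over it, arch in the tin's y-z plane. Mass unknown, between 0.25 and 0.8 kg. Origin: centre of its underside. Stands in the coaster.
- handle (a point): Highest point of the underside of the tin's handle, at the middle of the arch, 95 mm above the tin's underside; the wire runs here along the tin's y (falling slightly, 12 mm over 32 mm, to both sides, then steeply to the lid's edge at y +-40 mm). 45 mm of free height between the lid and this point.
- coaster: Round wooden dish, fixed, 124 mm across, 16 mm high; its floor is 6 mm above the counter and its well 98 mm in diameter. Origin: centre of its underside. The tin stands in it with its underside 6 mm above this origin, about 4 mm of play all round.
- stand: Upright open-topped wooden well for the scale, fixed: 66 x 52 mm outside in its x, y, 125 mm high, walls 6 mm (inside 54 x 40 mm), on a 100 x 86 mm foot. Origin: centre of its underside. The scale hangs in it with its hook and case inside, flange on the rim, axes parallel to the stand's.
- jar: Bystander: glass jar, 72 mm in diameter, 110 mm high; origin at the centre of its underside.
- carton: Bystander: cardboard carton 50 x 90 x 70 mm; origin at the centre of its underside.
- bottle: Bystander: amber bottle, 56 mm in diameter, 150 mm high; origin at the centre of its underside.
Mind the look-alikes: they are no part of the job. What is shaped like the scale but red or turquoise is not meant.

How it is judged:
On the way:
1. the tin hangs still on the hook alone, its underside at least 3 mm and at most 22 mm above the coaster's rim, for 1.5 s (z of tin in the frame of coaster between 0.019 and 0.038 m and contact force between tin and coaster below 0.05 N and contact force between scale and tin above 1.5 N and horizontal distance between tin and coaster below 0.03 m and linear speed of tin below 0.04 m/s and velocity of joint hook between -0.03 and 0.03 m/s), for 1.5 s.
At the end, for the whole second after the job is handed in: The tin, weighed, stands upright (0.06 rad) on the coaster's floor, within 8 mm of its centre and 3 mm in height, free of the scale; the scale is back in the stand, flange on the rim (within 14 mm of the middle, 6 mm in height, 0.1 rad of upright); both at rest and let go (horizontal distance between tin and coaster below 0.008 m and z of tin in the frame of coaster below 0.009 m and angle between tin's own z axis and vertical below 0.06 rad and linear speed of each of tin, scale below 0.02 m/s and contact force between scale and tin below 0.05 N and horizontal distance between scale and stand below 0.014 m and z of scale in the frame of stand between 0.12 and 0.131 m and angle between scale's own z axis and vertical below 0.1 rad); the robot touches nothing.
It fails at once if the tin is lifted more than 30 mm above the coaster's rim or tipped by more than 0.35 rad (z of tin in the frame of coaster above 0.046 m or angle between tin's own z axis and vertical above 0.35 rad).
It fails at once if the gripper or arm touches the tin (contact force between any of the fingers, the arm and tin above 0.5 N).
It fails at once if the scale pushes or jerks the tin with more than 15 N (contact force between scale and tin above 15 N).
It fails at once if the tin is set down hard, more than 16 N on the coaster (contact force between tin and coaster above 16 N).
It fails at once if a bystander is moved by more than 20 mm or tipped (distance of any of jar, carton, bottle from where it was at the start of the episode above 0.02 m or angle between any of jar, carton, bottle's own z axis and vertical above 0.3 rad).
It also fails if it takes over 72 s, if anything falls off the work surface, if the arm or the gripper's body presses on something with over 40 N, if the wrist force passes 120 N, or if a joint passes its speed limit or range.

### The arm

A 6-joint arm with a two-finger parallel gripper is mounted at the origin on the work surface. World frame = base frame: x ahead of the robot, y to its left, z up, the work surface at z = 0. Lengths are in m, angles in rad, forces in N, time in s.
With the tool pointing down it reaches from about 0.325 to 0.775 m from the base axis. Payload 5.5 kg.
Tool frame: the origin (TCP) lies between the finger pads; the fingertips stand 22 mm ahead of it and the grasp point (between the pads) lies 3 mm ahead of it; z points along the fingers, x is the direction in which the jaws open and shut, and the axes are right-handed (so a half turn about z gives the same grasp; the last joint's range is limited). The gripper opens to 85 mm and grips with 20 to 120 N. Pads are 22 mm wide; open, the fingers measure 114 mm over their backs; the gripper's body (76 mm by 85 mm) begins 54 mm behind the grasp point. The pads swing forward as they close: fully open they stand 13 mm farther back than shut.
Start: joints at [1.273, 0.091, 1.231, -0, 1.82, -0.057], TCP at [0.143, 0.583, 0.253] pointing down, gripper open.
Joint ranges: [-2.87, 2.87], [-0.86, 2.18], [0.17, 2.46], [-1.51, 4.65], [0.06, 2.69], [-2.65, 2.65]. Speed limits (rad/s): [2.57, 2.57, 3.01, 3.14, 3.14, 3.14].

### API

Orientations are given as a unit quaternion [w, x, y, z].
In Python, from plant import sensors, capture, close_job gives the robot as it stands.
- The arm moves only by the shell command python3 -m pendant 'ROWS'. ROWS is JSON, a list of rows, each a list of 7 numbers: the shift along the tool's x, y, z in mm, then the turn, a rotation vector about the tool's x, y, z in degrees, then the finger opening in mm, from 0 to 85.4. A call has 1 to 10 rows; each row is the pose to reach, as a shift and turn from the pose commanded when the call began, along the tool's axes at that moment; what a row does not reach only later rows make up. A row lasts 1/12 s, in which the tool goes at most 41.7 mm and 7.16 degrees, less where a joint would pass 70% of its speed; a pose out of reach is approached as far as the arm can. A call with a gripper value outside its range is refused whole. The fingers move at their own pace and stop on an object; the grip force is fixed at half the most. Time passes only in rows, so rows that repeat a pose let the fingers close. It gives the time, the measured TCP pose, the force and the opening at its end, in the units of the state.
- sensors.read_state(): the state, without advancing time (a new reading comes with each control period).
- capture(name): name is "scene" or "top" or "wrist"; returns a dict with "pixels" (480x640x3 uint8, red, green, blue), "range_z" (480x640 float32, m along the optical axis (not along the pixel's ray), 0 where there is no reading), "fx", "fy", "cx", "cy" (pixels), "dist" ([k1, k2, p1, p2, k3] as OpenCV has them; the pictures are not rectified), "extrinsics" (4x4, takes a point from world to camera coordinates); the wrist camera has in their place "T_tool_cam" (4x4, takes a point from camera to tool coordinates, whose origin is the TCP and whose axes are the tool frame's). Camera axes: x right, y down, z forward; pixel columns grow to the right and rows downward; lengths in m; the calibration is good to about 2 mm. A picture is of the moment at which its call begins: read the wrist's pose just before it.
- close_job(): hands the job in, once; it reports no verdict.
The state is a dict: "time": time; "joint_positions": joint angles; "dq": joint speeds; "joint_efforts": joint torques, N m; "position": TCP position; "orientation": TCP orientation; "wrist_force": force on the tool from outside, world axes, zero at the start; "torque": the same for the moment, N m; "grip_width": finger opening in m.
Only numpy, scipy, OpenCV 4.12 (cv2) and the standard library are available. Lean on these libraries where they do the work, as an engineer would, in place of code of your own. Each camera call takes 0.05 s, during which the arm holds its last target.

## Working session

There is one attempt and no reset: what is moved stays moved. The work goes in short steps, Python scripts to look and compute and a shell command to move; the robot and the scene stay as the last step left them, time stands still between calls to the robot, and variables do not carry over. Pictures are saved under pics/ and viewed, and the job is handed in when it is done.

```bash
ls; mkdir -p pics; python3 - <<'E'
from plant import sensors,capture
import cv2,numpy as np
s=sensors.read_state();print({k:np.round(v,3).tolist() for k,v in s.items()})
for n in ["scene","top","wrist"]:
    c=capture(n);cv2.imwrite(f"pics/{n}0.png",c["pixels"][:,:,::-1]);np.savez(f"{n}0.npz",**c)
    print(n,c["fx"],c["cx"],c["cy"],c["dist"]);print(np.round(c.get("extrinsics",c.get("T_tool_cam")),3))
E
```

```text
pics
{'time': 0.0, 'joint_positions': [1.273, 0.092, 1.232, -0.0, 1.82, -0.057], 'dq': [0.001, 0.0, -0.002, -0.0, 0.002, -0.001], 'joint_efforts': [-0.003, -45.874, -41.801, -0.0, 0.012, -0.0], 'position': [0.143, 0.582, 0.252], 'orientation': [0.001, 0.787, 0.617, -0.001], 'wrist_force': [-0.054, 0.327, 0.092], 'torque': [-0.022, -0.01, -0.012], 'grip_width': 0.085}
scene 572.2640366546863 320.1726182589192 234.7451224559878 [-0.17211421  0.          0.          0.          0.        ]
[[-0.757  0.653  0.006  0.479]
 [ 0.468  0.549 -0.693 -0.196]
 [-0.456 -0.522 -0.721  1.701]
 [ 0.     0.     0.     1.   ]]
top 433.80782761651983 317.8147416487673 241.55962881336737 [-0.06493157  0.          0.          0.          0.        ]
[[-1.300e-02 -1.000e+00 -2.000e-03 -5.000e-02]
 [-9.980e-01  1.300e-02 -6.500e-02  6.130e-01]
 [ 6.500e-02  1.000e-03 -9.980e-01  1.138e+00]
 [ 0.000e+00  0.000e+00  0.000e+00  1.000e+00]]
wrist 415.88530040061704 318.6022325517809 238.14080792412537 [0.02445056 0.         0.         0.         0.        ]
[[ 1.     0.    -0.     0.001]
 [-0.     0.957  0.291 -0.074]
 [ 0.    -0.291  0.957 -0.119]
 [ 0.     0.     0.     1.   ]]
```

View pics/scene0.png

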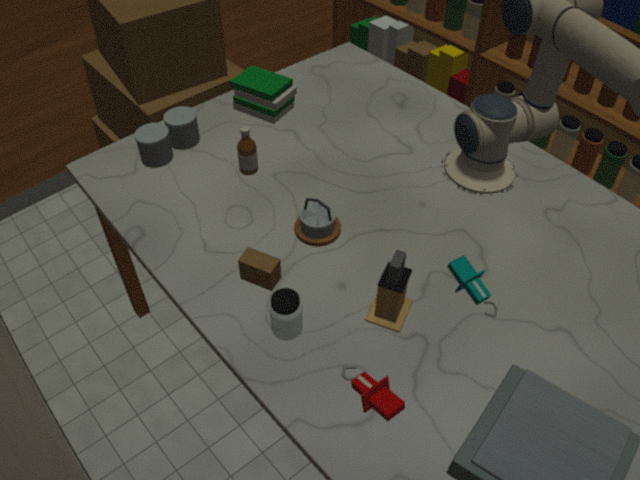

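View pics/top0.png

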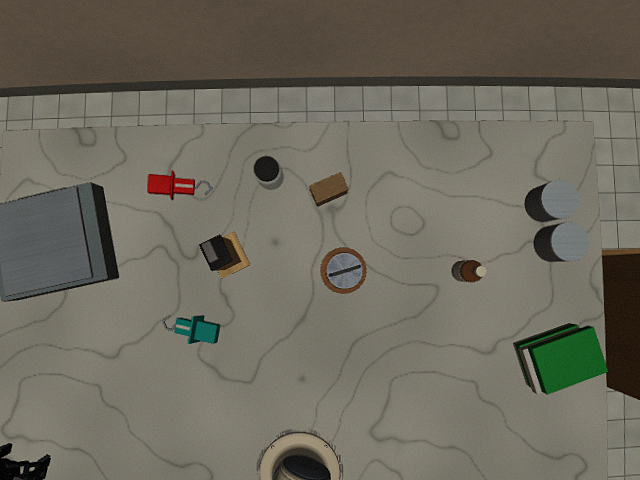

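View pics/wrist0.png

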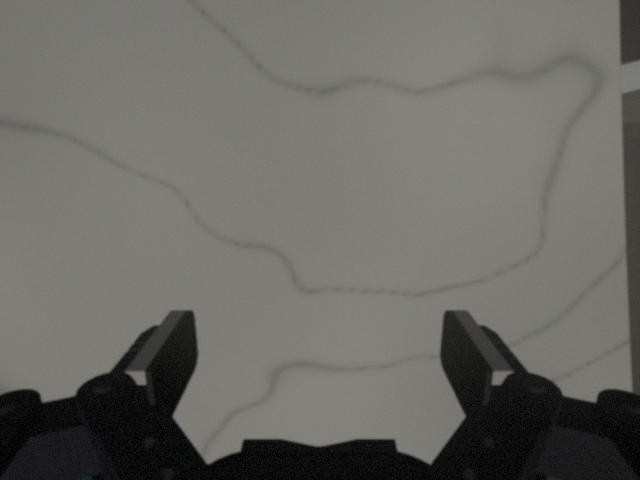

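```bash
cat > h.py <<'E'
import numpy as np,cv2
def cloud(c,T=None):
    K=np.array([[c["fx"],0,c["cx"]],[0,c["fy"],c["cy"]],[0,0,1]],float)
    u,v=np.meshgrid(np.arange(640.),np.arange(480.))
    p=cv2.undistortPoints(np.stack([u,v],-1).reshape(-1,1,2),K,np.array(c["dist"],float)).reshape(480,640,2)
    z=np.array(c["range_z"],float)
    P=np.dstack([p[...,0]*z,p[...,1]*z,z])
    M=np.linalg.inv(c["extrinsics"]) if T is None else T
    W=P@M[:3,:3].T+M[:3,3]; W[z==0]=np.nan
    return W
def toolT(s):
    from scipy.spatial.transform import Rotation as R
    q=s["orientation"];M=np.eye(4);M[:3,:3]=R.from_quat([q[1],q[2],q[3],q[0]]).as_matrix();M[:3,3]=s["position"];return M
E
python3 - <<'E'
import numpy as np,cv2
from h import *
for n in ["top","scene"]:
    c=dict(np.load(n+"0.npz"));W=cloud(c);np.save(n+"W.npy",W)
    if n=="top":
        bo={"stand":(190,225,260,285),"tin":(315,240,375,300),"jar":(245,145,295,195),"carton":(300,165,355,215)}
    else: bo={"stand":(360,240,420,335),"tin":(285,190,350,250)}
    for k,(a,b,e,d) in bo.items():
        P=W[b:d,a:e].reshape(-1,3);P=P[~np.isnan(P[:,0])]
        for lo,hi in [(.004,.03),(.04,.075),(.08,.12),(.122,.14),(.15,.2)]:
            m=(P[:,2]>lo)&(P[:,2]<hi)
            if m.sum()>8:
                Q=P[m];r=cv2.minAreaRect(Q[:,:2].astype(np.float32)*1000)
                print(n,k,lo,hi,m.sum(),Q[:,2].mean().round(4),np.round(r[0],1),np.round(r[1],1),round(r[2],1))
for n,box in [("top",(180,220,270,290)),("top",(310,235,380,305)),("scene",(350,230,430,340)),("scene",(280,180,360,260))]:
    im=cv2.imread(f"pics/{n}0.png");a,b,e,d=box
    o=cv2.resize(im[b:d,a:e],None,fx=6,fy=5.4,interpolation=2);cv2.imwrite(f"pics/crop_{n}_{a}.png",np.clip(o*1.7,0,255))
E
```

```text
top stand 0.004 0.03 515 0.0084 [581.5 193.1] [159.3 183.8] 1.9
top stand 0.04 0.075 78 0.057 [579.1 165.6] [38.3 81.3] 79.9
top stand 0.08 0.12 105 0.1013 [578.9 166. ] [38.4 81.5] 79.6
top stand 0.122 0.14 387 0.1306 [582.2 189.4] [71.7 58.8] 26.1
top stand 0.15 0.2 305 0.1847 [583.  189.4] [51.2 25.3] 23.5
top tin 0.004 0.03 706 0.0141 [ 534.6 -128.9] [159.1 153.4] 89.3
top tin 0.04 0.075 912 0.0557 [ 534.7 -123.2] [90.4 90.3] 88.8
top tin 0.08 0.12 97 0.1005 [ 535.1 -124.1] [ 7.9 76.4] 16.4
top jar 0.004 0.03 91 0.0114 [813.2  72.2] [132.3 137.1] 2.4
top jar 0.04 0.075 79 0.0578 [776.1  59.2] [30.2 70.8] 33.0
top jar 0.08 0.12 593 0.1052 [790.8  68.6] [64.5 65.5] 70.5
top carton 0.004 0.03 118 0.0107 [756.7 -83.9] [148.4 134.8] 88.0
top carton 0.04 0.075 726 0.0683 [750.3 -86.9] [51.2 90.8] 23.5
scene stand 0.004 0.03 966 0.009 [520.8 136.4] [299.4 153.2] 46.5
scene stand 0.04 0.075 264 0.0577 [582.3 188.3] [71.7 52.8] 24.2
scene stand 0.08 0.12 293 0.0991 [585.6 188.7] [67.1 53.2] 25.5
scene stand 0.122 0.14 451 0.1316 [583.9 190.9] [74.6 58.6] 26.1
scene stand 0.15 0.2 383 0.1809 [585.5 190.7] [56.1 25.2] 25.4
scene tin 0.004 0.03 892 0.0129 [ 510.6 -154.6] [229.2 179.2] 48.9
scene tin 0.04 0.075 783 0.0559 [ 535.4 -123.2] [95.1 92.1] 41.5
scene tin 0.08 0.12 106 0.0984 [ 534.1 -122.8] [14.  77.6] 16.7[ WARN:0@0.263] global loadsave.cpp:1063 imwrite_ Unsupported depth image for selected encoder is fallbacked to CV_8U.
```

```bash
cat >> h.py <<'E'
def go(x,y,z,yaw):
    "tool rows for world mm target of TCP, tool x yaw deg, tool pointing down"
    from plant import sensors
    from scipy.spatial.transform import Rotation as R
    s=sensors.read_state();M=toolT(s)
    a=np.radians(yaw);Rt=np.array([[np.cos(a),np.sin(a),0],[np.sin(a),-np.cos(a),0],[0,0,-1]])
    d=M[:3,:3].T@(np.array([x,y,z])-M[:3,3]*1000)
    r=R.from_matrix(M[:3,:3].T@Rt).as_rotvec(degrees=True)
    print("t",round(s["time"],2),"pos",np.round(np.array(s["position"])*1000,1),"yaw",np.degrees(np.arctan2(M[1,0],M[0,0])).round(1),"F",np.round(s["wrist_force"],2),"w",round(s["grip_width"]*1000,1))
    print("row",np.round(d,1),np.round(r,1))
E
python3 -c "
from h import *
go(583.5,190,290,115.3)"
```

```text
t 0.15 pos [143.  582.5 252.4] yaw 76.2 F [ 0.19 -0.52  0.12] w 85.5
row [-276.2  521.4  -37.2] [ -0.    0.1 -39.1]
```

View pics/crop_scene_350.png

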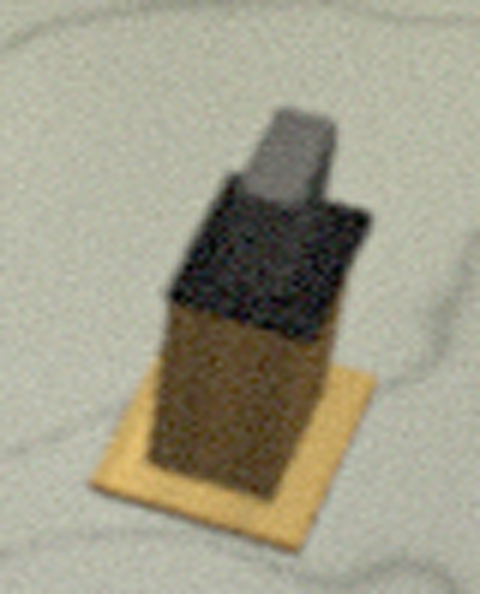

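The crop shows the grey-gripped scale, with its black flange on the stand's rim at about scene pixel (395,272). The hook is hidden in the well. I'll move above it.

```bash
python3 -m pendant '[[-276,521,-37,0,0,-39.1,85],[-276,521,-37,0,0,-39.1,85],[-276,521,-37,0,0,-39.1,85],[-276,521,-37,0,0,-39.1,85],[-276,521,-37,0,0,-39.1,85],[-276,521,-37,0,0,-39.1,85],[-276,521,-37,0,0,-39.1,85],[-276,521,-37,0,0,-39.1,85],[-276,521,-37,0,0,-39.1,85],[-276,521,-37,0,0,-39.1,85]]'; python3 -c "
from h import *
go(583.5,190,290,115.3)"
```

```text
time: 0.98
position: [0.4447, 0.3135, 0.2785]
orientation: [-0.0, 0.535, 0.845, -0.0]
wrist_force: [0.2, 0.6, -0.4]
grip_width: 0.085
t 0.98 pos [444.7 313.5 278.5] yaw 115.3 F [ 0.2   0.55 -0.35] w 85.0
row [-171.    72.7  -11.5] [-0. -0.  0.]
```

```bash
python3 -m pendant '[[-171,72.7,-11.5,0,0,0,85],[-171,72.7,-11.5,0,0,0,85],[-171,72.7,-11.5,0,0,0,85],[-171,72.7,-11.5,0,0,0,85],[-171,72.7,-11.5,0,0,0,85],[-171,72.7,-11.5,0,0,0,85],[-171,72.7,-11.5,0,0,0,85],[-171,72.7,-11.5,0,0,0,85]]'; python3 - <<'E'
from h import *
from plant import *
go(583.5,190,290,115.3)
s=sensors.read_state();c=capture("wrist");cv2.imwrite("pics/w1.png",c["pixels"][:,:,::-1])
W=cloud(c,toolT(s)@c["T_tool_cam"])
for lo,hi in [(.118,.14),(.183,.2)]:
    m=(W[...,2]>lo)&(W[...,2]<hi);m[:, :170]=0;m[:,470:]=0
    ys,xs=np.nonzero(m);Q=W[m];r=cv2.minAreaRect(Q[:,:2].astype(np.float32)*1000)
    print(m.sum(),Q[:,2].mean(),r,xs.min(),xs.max(),ys.min(),ys.max())
E
```

```text
time: 1.65
position: [0.5819, 0.1922, 0.2897]
orientation: [-0.0, 0.535, 0.845, -0.0]
wrist_force: [0.3, -0.2, -0.9]
grip_width: 0.0848
t 1.65 pos [581.9 192.2 289.7] yaw 115.3 F [ 0.29 -0.2  -0.85] w 84.8
row [-2.6  0.5 -0.3] [-0. -0.  0.]
5031 0.12959898537248685 ((582.9147338867188, 191.10340881347656), (71.45063781738281, 58.12063980102539), 25.520200729370117) 273 358 171 271
3542 0.18920746424995635 ((582.498291015625, 190.99588012695312), (49.0764045715332, 23.99068260192871), 25.397193908691406) 293 336 205 290
```

View pics/w1.png

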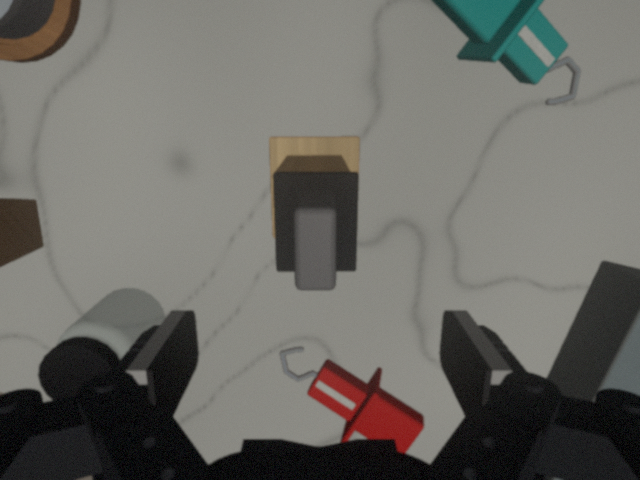

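The wrist view shows the scale's grip at about (315,250), squarely between the jaws. The measured centre is (582.7,191.0) with yaw 25.4°. I'll descend and grip.

```bash
python3 -m pendant '[[-1.5,-0.5,60,0,0,0,85],[-1.5,-0.5,60,0,0,0,85],[-1.5,-0.5,90,0,0,0,85],[-1.5,-0.5,110,0,0,0,85],[-1.5,-0.5,119.5,0,0,0,85],[-1.5,-0.5,119.5,0,0,0,85],[-1.5,-0.5,119.5,0,0,0,85],[-1.5,-0.5,119.5,0,0,0,60]]'; python3 -c "
from h import *
go(582.7,191,170,115.4)"
```

```text
time: 2.37
position: [0.5831, 0.1907, 0.173]
orientation: [0.001, 0.535, 0.845, 0.001]
wrist_force: [-0.3, -1.1, 1.3]
grip_width: 0.0748
t 2.37 pos [583.1 190.7 173. ] yaw 115.3 F [-0.31 -1.09  1.28] w 74.8
row [ 0.4 -0.2  3. ] [ 0.2  0.  -0.1]
```

```bash
python3 -m pendant '[[0,0,0,0,0,0,40],[0,0,0,0,0,0,30],[0,0,0,0,0,0,24],[0,0,0,0,0,0,15],[0,0,0,0,0,0,10],[0,0,0,0,0,0,10],[0,0,0,0,0,0,10],[0,0,0,0,0,0,10],[0,0,0,0,0,0,10],[0,0,0,0,0,0,10]]'; python3 -c "
from h import *
go(582.7,191,170,115.4)"
```

```text
time: 3.2
position: [0.5829, 0.1902, 0.1713]
orientation: [0.0, 0.535, 0.845, 0.001]
wrist_force: [-0.2, 1.2, 4.9]
grip_width: 0.0236
t 3.2 pos [582.9 190.2 171.3] yaw 115.3 F [-0.16  1.21  4.94] w 23.6
row [0.8 0.2 1.3] [ 0.1  0.  -0.1]
```

```bash
python3 -m pendant '[[0,0,-8,0,0,0,10],[0,0,-20,0,0,0,10],[0,0,-40,0,0,0,10],[0,0,-60,0,0,0,10],[0,0,-80,0,0,0,10],[0,0,-100,0,0,0,10],[0,0,-120,0,0,0,10],[0,0,-135,0,0,0,10],[0,0,-135,0,0,0,10],[0,0,-135,0,0,0,10]]'; python3 - <<'E'
from h import *
from plant import *
go(582.7,191,170,115.4)
s=sensors.read_state();c=capture("scene");im=c["pixels"][:,:,::-1];cv2.imwrite("pics/s2.png",im)
np.savez("s2.npz",**c)
c2=capture("wrist");np.savez("w2.npz",**c2)
cv2.imwrite("pics/s2c.png",cv2.resize(im[170:340,300:480],None,fx=3.5,fy=3.5,interpolation=2))
cv2.imwrite("pics/w2.png",c2["pixels"][:,:,::-1])
E
```

```text
time: 4.03
position: [0.5829, 0.19, 0.3064]
orientation: [0.001, 0.535, 0.845, 0.001]
wrist_force: [0.8, -0.5, -1.9]
grip_width: 0.0233
t 4.03 pos [582.9 190.  306.4] yaw 115.3 F [ 0.77 -0.46 -1.87] w 23.3
row [1.000e+00 1.000e-01 1.364e+02] [ 0.1  0.  -0.1]
```

View pics/s2c.png

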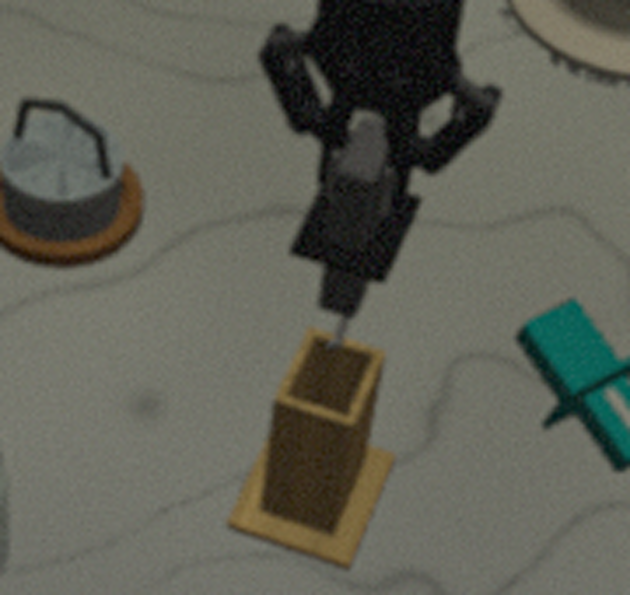

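View pics/w2.png

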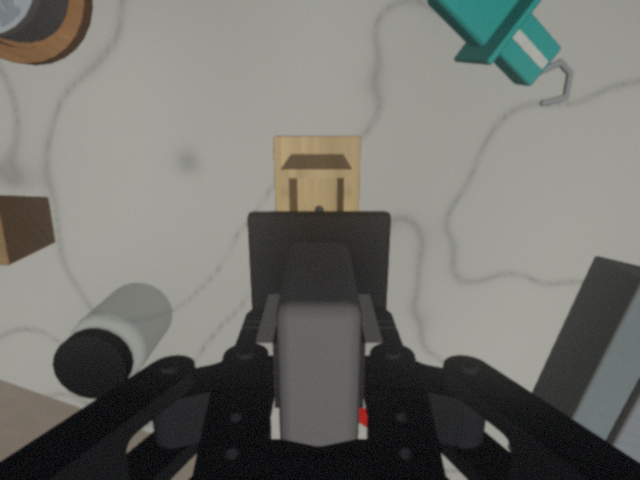

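```bash
python3 -c "
from h import *
go(555,50,306,55)"
```

```text
t 4.13 pos [582.4 190.  303.9] yaw 115.3 F [ 0.73 -0.21 -2.45] w 23.4
row [-114.8  -84.6   -2. ] [-0.1  0.1 60.3]
```

```bash
python3 -m pendant '[[-15,-10,0,0,0,7,10],[-30,-20,0,0,0,14,10],[-45,-30,0,0,0,21,10],[-60,-40,0,0,0,28,10],[-75,-50,0,0,0,35,10],[-90,-65,0,0,0,42,10],[-105,-75,0,0,0,49,10],[-115,-85,0,0,0,56,10],[-115,-85,0,0,0,60,10],[-115,-85,0,0,0,60,10]]'; python3 - <<'E'
from h import *
from plant import *
go(555,50,306,55)
c=capture("scene");im=c["pixels"][:,:,::-1];np.savez("s3.npz",**c)
cv2.imwrite("pics/s3c.png",cv2.convertScaleAbs(cv2.resize(im[150:310,270:430],None,fx=3.7,fy=3.7,interpolation=2),alpha=1.5))
E
```

```text
time: 4.97
position: [0.5544, 0.0489, 0.3038]
orientation: [-0.001, 0.887, 0.462, -0.001]
wrist_force: [0.1, 0.4, -2.5]
grip_width: 0.0235
t 4.97 pos [554.4  48.9 303.8] yaw 55.1 F [ 0.05  0.38 -2.5 ] w 23.5
row [ 1.3 -0.1 -2.2] [-0.1  0.1  0.1]
```

View pics/s3c.png

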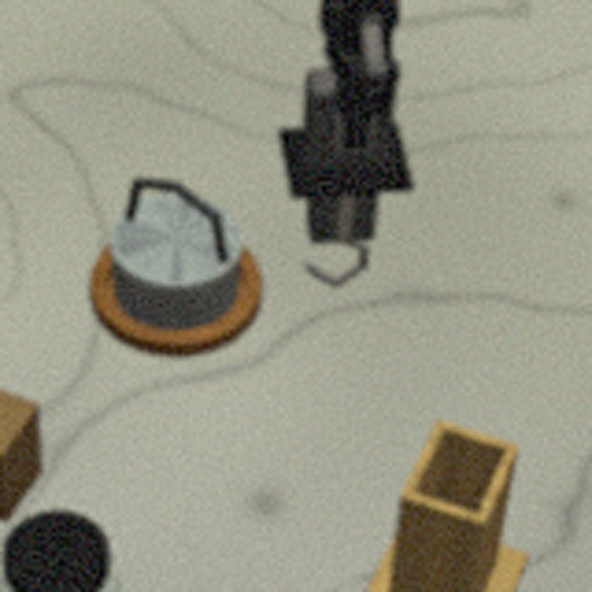

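```bash
python3 - <<'E'
from h import *
c=dict(np.load("s3.npz"));W=cloud(c)
P=W[215:232,350:375].reshape(-1,3)*1000
m=(P[:,2]>130)&(P[:,2]<205);P=P[m]
u=np.array([np.cos(np.radians(-34.9)),np.sin(np.radians(-34.9))]);v=np.array([-u[1],u[0]])
d=P[:,:2]-[554.4,48.9]
Q=np.c_[d@u,d@v,P[:,2]];print(np.round(Q[np.argsort(Q[:,0])],0).tolist())
# flange & grip
P=W[150:225,340:390].reshape(-1,3)*1000
E
python3 -c "
from h import *
go(490,-137,306,106.4)"
```

```text
[[-20.0, -3.0, 174.0], [-19.0, 1.0, 174.0], [-18.0, -1.0, 188.0], [-18.0, 2.0, 182.0], [-17.0, 2.0, 194.0], [-17.0, 5.0, 187.0], [-17.0, 4.0, 190.0], [-16.0, 3.0, 173.0], [-16.0, 1.0, 178.0], [-16.0, -0.0, 183.0], [-16.0, -1.0, 185.0], [-16.0, 4.0, 177.0], [-16.0, 2.0, 182.0], [-15.0, 2.0, 192.0], [-15.0, 3.0, 195.0], [-15.0, -3.0, 174.0], [-14.0, -5.0, 187.0], [-14.0, 1.0, 175.0], [-14.0, 3.0, 170.0], [-14.0, 3.0, 173.0], [-14.0, 2.0, 185.0], [-13.0, 3.0, 183.0], [-13.0, 3.0, 193.0], [-12.0, 1.0, 172.0], [-12.0, 2.0, 170.0], [-12.0, 1.0, 174.0], [-10.0, 3.0, 193.0], [-10.0, -0.0, 170.0], [-10.0, 2.0, 169.0], [-10.0, 3.0, 167.0], [-10.0, 5.0, 198.0], [-9.0, 1.0, 191.0], [-8.0, 3.0, 196.0], [-8.0, -0.0, 167.0], [-8.0, 2.0, 163.0], [-8.0, 2.0, 166.0], [-6.0, -3.0, 164.0], [-6.0, 0.0, 194.0], [-6.0, -1.0, 164.0], [-5.0, 5.0, 167.0], [-4.0, 0.0, 193.0], [-3.0, 0.0, 165.0], [-3.0, 3.0, 161.0], [-3.0, 3.0, 165.0], [-2.0, -2.0, 160.0], [-1.0, 2.0, 157.0], [-1.0, 4.0, 162.0], [1.0, 1.0, 160.0], [1.0, -1.0, 165.0], [1.0, 1.0, 163.0], [4.0, 2.0, 164.0], [4.0, 3.0, 169.0], [4.0, 6.0, 165.0], [5.0, 9.0, 202.0], [5.0, -3.0, 166.0], [6.0, 2.0, 164.0], [6.0, 2.0, 168.0], [7.0, 8.0, 202.0], [7.0, -4.0, 165.0], [8.0, 1.0, 167.0], [8.0, 2.0, 165.0], [10.0, -3.0, 166.0], [11.0, 2.0, 168.0], [11.0, 1.0, 174.0], [13.0, -3.0, 173.0], [13.0, 0.0, 173.0], [13.0, 1.0, 171.0], [13.0, 3.0, 169.0], [15.0, -2.0, 174.0], [15.0, -1.0, 172.0], [15.0, 1.0, 170.0], [16.0, 10.0, 205.0], [17.0, -3.0, 174.0], [18.0, 0.0, 174.0]]
t 5.02 pos [554.5  49.4 303.9] yaw 55.4 F [ 0.4   0.52 -2.17] w 22.9
row [-190.1   52.9   -1.9] [ -0.2   0.  -51. ]
```

```bash
python3 -m pendant '[[-20,6,0,0,0,-6,10],[-45,12,0,0,0,-13,10],[-70,20,0,0,0,-20,10],[-95,28,0,0,0,-27,10],[-120,35,0,0,0,-34,10],[-145,42,0,0,0,-41,10],[-170,50,0,0,0,-48,10],[-185,52,0,0,0,-51,10],[-190,53,0,0,0,-51,10],[-190,53,0,0,0,-51,10]]'; python3 -c "
from h import *
go(485.3,-138.6,222,106.5)"
```

```text
time: 5.85
position: [0.4901, -0.1371, 0.3049]
orientation: [-0.001, 0.6, 0.8, -0.0]
wrist_force: [0.1, 0.7, -2.0]
grip_width: 0.0235
t 5.85 pos [ 490.1 -137.1  304.9] yaw 106.2 F [ 0.08  0.69 -2.04] w 23.5
row [-0.2 -5.  82.9] [-0.  -0.  -0.3]
```

```bash
python3 -m pendant '[[0,-5,10,0,0,0,10],[0,-5,25,0,0,0,10],[0,-5,40,0,0,0,10],[0,-5,55,0,0,0,10],[0,-5,70,0,0,0,10],[0,-5,80,0,0,0,10],[0,-5,83,0,0,0,10],[0,-5,83,0,0,0,10],[0,-5,83,0,0,0,10],[0,-5,83,0,0,0,10]]'; python3 - <<'E'
from h import *
from plant import *
go(485.3,-138.6,222,106.5)
c=capture("scene");im=c["pixels"][:,:,::-1];np.savez("s4.npz",**c)
cv2.imwrite("pics/s4c.png",cv2.convertScaleAbs(cv2.resize(im[140:260,260:380],None,fx=5,fy=5,interpolation=2),alpha=1.6))
E
```

```text
time: 6.68
position: [0.486, -0.1379, 0.2238]
orientation: [0.001, 0.6, 0.8, 0.0]
wrist_force: [0.2, -0.1, -1.4]
grip_width: 0.0236
t 6.68 pos [ 486.  -137.9  223.8] yaw 106.3 F [ 0.16 -0.06 -1.38] w 23.6
row [-0.5 -0.9  1.8] [ 0.1  0.1 -0.2]
```

View pics/s4c.png

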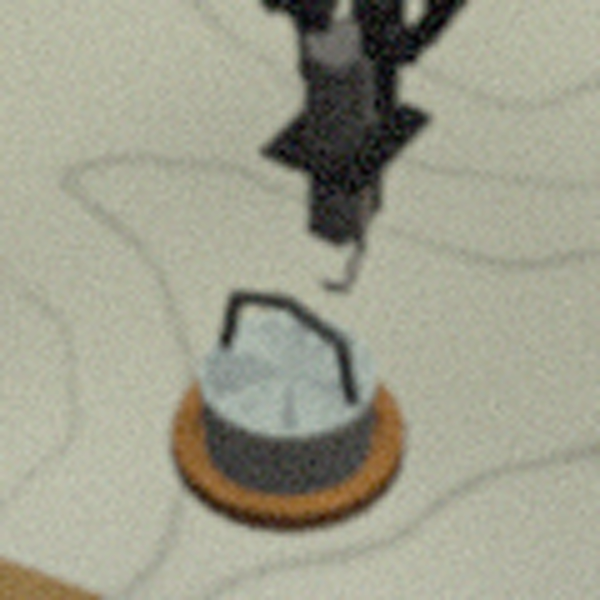

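```bash
python3 - <<'E'
from h import *
c=dict(np.load("s4.npz"));W=cloud(c)*1000
a=np.radians(16.5);u=np.array([np.cos(a),np.sin(a)]);v=np.array([-u[1],u[0]])
P=W[195:225,300:335].reshape(-1,3);P=P[(P[:,2]>82)&(P[:,2]<118)]
d=P[:,:2]-[535,-123.3];Q=np.c_[d@u,d@v,P[:,2]];Q=Q[np.argsort(Q[:,1])];Q=Q[abs(Q[:,0])<15];print(len(Q));print(np.round(Q[::4]).tolist());print(np.polyfit(Q[:,1],Q[:,0],1),np.median(Q,0))
P=W[188:202,320:340].reshape(-1,3);P=P[(P[:,2]>70)&(P[:,2]<130)]
d=P[:,:2]-[486,-137.9];Q=np.c_[d@u,d@v,P[:,2]];Q=Q[np.argsort(Q[:,2])];print(np.round(Q[(abs(Q[:,1])<10)&(abs(Q[:,0])<25)]).tolist())
E
```

```text
99
[[0.0, -36.0, 86.0], [1.0, -35.0, 91.0], [1.0, -32.0, 99.0], [-0.0, -30.0, 95.0], [3.0, -24.0, 97.0], [4.0, -21.0, 100.0], [-1.0, -18.0, 105.0], [-2.0, -13.0, 106.0], [3.0, -9.0, 108.0], [-0.0, -5.0, 108.0], [1.0, -2.0, 103.0], [-1.0, 0.0, 109.0], [4.0, 4.0, 105.0], [-1.0, 7.0, 103.0], [-4.0, 10.0, 102.0], [1.0, 14.0, 104.0], [1.0, 17.0, 103.0], [-0.0, 19.0, 103.0], [-2.0, 21.0, 99.0], [5.0, 25.0, 103.0], [5.0, 28.0, 98.0], [4.0, 30.0, 102.0], [2.0, 33.0, 94.0], [5.0, 34.0, 94.0], [-2.0, 36.0, 86.0]]
[-0.00281135  1.18936001] [  1.46325157   4.95153051 101.11351426]
[[-4.0, 3.0, 80.0], [-5.0, -1.0, 81.0], [-11.0, 1.0, 81.0], [4.0, 1.0, 82.0], [-14.0, -0.0, 82.0], [-8.0, -2.0, 82.0], [3.0, 4.0, 82.0], [1.0, 3.0, 84.0], [-3.0, 3.0, 85.0], [3.0, 1.0, 85.0], [7.0, 0.0, 87.0], [-5.0, -1.0, 88.0], [11.0, 3.0, 89.0], [14.0, 1.0, 89.0], [-5.0, 2.0, 89.0], [-14.0, 2.0, 90.0], [-1.0, 4.0, 90.0], [-9.0, 3.0, 90.0], [-7.0, 1.0, 91.0], [-16.0, 1.0, 91.0], [-17.0, -3.0, 92.0], [-13.0, 0.0, 93.0], [-8.0, 0.0, 93.0], [-20.0, -1.0, 94.0], [-9.0, 3.0, 94.0], [-18.0, 3.0, 95.0], [19.0, -2.0, 95.0], [14.0, -1.0, 95.0], [22.0, 4.0, 97.0], [19.0, 5.0, 98.0], [-17.0, 4.0, 99.0], [-12.0, 4.0, 99.0], [21.0, 3.0, 99.0], [-9.0, 2.0, 104.0], [16.0, 5.0, 124.0], [20.0, 5.0, 127.0], [18.0, 10.0, 127.0]]
```

```bash
python3 -m pendant '[[-1,3,1.8,0,0,0,10],[-1,8,1.8,0,0,0,10],[-1,13,1.8,0,0,0,10],[-1,18,1.8,0,0,0,10],[-1,23,1.8,0,0,0,10],[-1,28,1.8,0,0,0,10],[-1,33,1.8,0,0,0,10],[-1,37,1.8,0,0,0,10],[-1,40,1.8,0,0,0,10],[-1,42,1.8,0,0,0,10]]'; python3 -m pendant '[[0,0,0,0,0,0,10],[0,0,0,0,0,0,10]]';python3 - <<'E'
from h import *
from plant import *
go(526.5,-125.5,222,106.5)
c=capture("scene");im=c["pixels"][:,:,::-1];np.savez("s5.npz",**c)
cv2.imwrite("pics/s5c.png",cv2.convertScaleAbs(cv2.resize(im[140:260,260:380],None,fx=5,fy=5,interpolation=2),alpha=1.6))
E
```

```text
time: 7.57
position: [0.5265, -0.1271, 0.2206]
orientation: [-0.0, 0.6, 0.8, -0.0]
wrist_force: [-0.0, 0.5, -2.2]
grip_width: 0.0233
time: 7.73
position: [0.5261, -0.1272, 0.2207]
orientation: [-0.0, 0.6, 0.8, -0.0]
wrist_force: [0.3, 0.2, -2.3]
grip_width: 0.0232
t 7.73 pos [ 526.1 -127.2  220.7] yaw 106.3 F [ 0.35  0.22 -2.34] w 23.2
row [ 1.5  0.8 -1.3] [-0.  -0.  -0.2]
```

View pics/s5c.png

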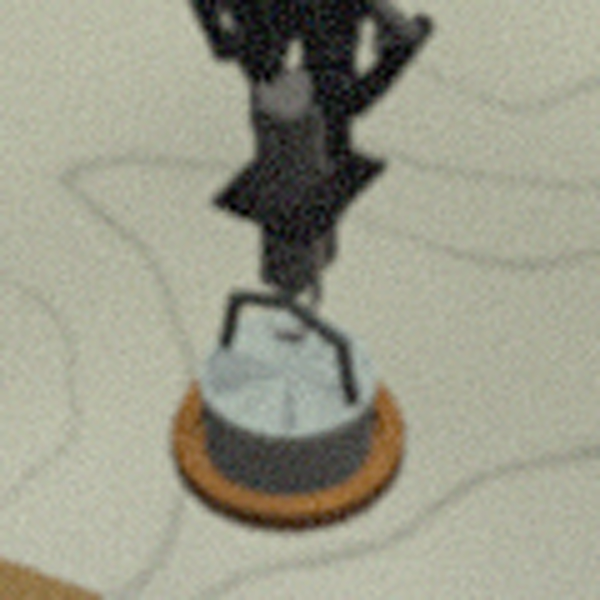

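```bash
python3 -m pendant '[[0,0.8,-2,0,0,0,10],[0,2.5,-5,0,0,0,10],[0,4,-8,0,0,0,10],[0,6,-11,0,0,0,10],[0,8,-14,0,0,0,10],[0,9.5,-17,0,0,0,10],[0,10,-19,0,0,0,10],[0,10,-19,0,0,0,10],[0,10,-19,0,0,0,10]]';python3 - <<'E'
from h import *
from plant import *
go(535.5,-125.5,240,106.5)
c=capture("scene");im=c["pixels"][:,:,::-1];np.savez("s6.npz",**c)
cv2.imwrite("pics/s6c.png",cv2.convertScaleAbs(cv2.resize(im[140:260,260:380],None,fx=5,fy=5,interpolation=2),alpha=1.6))
E
```

```text
time: 8.53
position: [0.5358, -0.1244, 0.2398]
orientation: [0.0, 0.6, 0.8, -0.0]
wrist_force: [0.4, 0.4, -1.7]
grip_width: 0.0236
t 8.53 pos [ 535.8 -124.4  239.8] yaw 106.3 F [ 0.39  0.43 -1.65] w 23.6
row [-1.  -0.6 -0.2] [ 0.   0.  -0.2]
```

View pics/s6c.png

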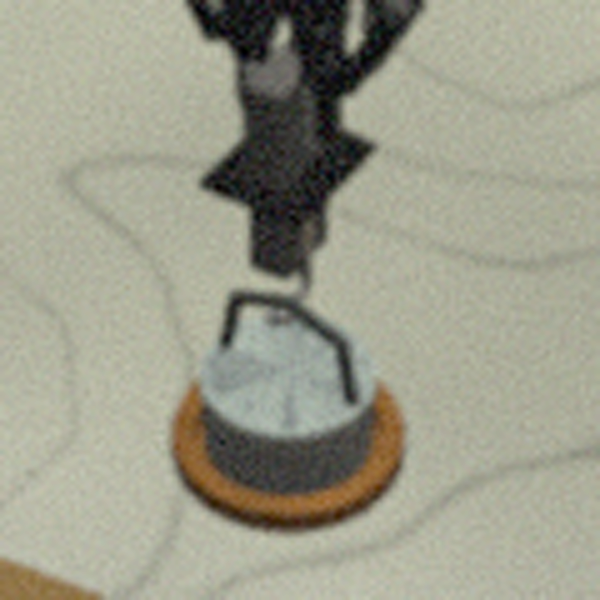

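```bash
python3 -m pendant '[[0,0,-1,0,0,0,10],[0,0,-2,0,0,0,10],[0,0,-3,0,0,0,10],[0,0,-4,0,0,0,10],[0,0,-5.5,0,0,0,10],[0,0,-7,0,0,0,10],[0,0,-8.5,0,0,0,10],[0,0,-10,0,0,0,10],[0,0,-11.5,0,0,0,10],[0,0,-13,0,0,0,10]]';python3 -m pendant '[[0,0,-1.5,0,0,0,10],[0,0,-3,0,0,0,10],[0,0,-4.5,0,0,0,10],[0,0,-6,0,0,0,10],[0,0,-7.5,0,0,0,10],[0,0,-7.5,0,0,0,10],[0,0,-7.5,0,0,0,10],[0,0,-7.5,0,0,0,10],[0,0,-7.5,0,0,0,10]]'; python3 - <<'E'
from h import *
from plant import *
go(535.5,-125.5,240,106.5)
c=capture("scene");im=c["pixels"][:,:,::-1];np.savez("s7.npz",**c)
cv2.imwrite("pics/s7c.png",cv2.convertScaleAbs(cv2.resize(im[120:260,250:390],None,fx=4.2,fy=4.2,interpolation=2),alpha=1.6))
E
```

```text
time: 9.42
position: [0.5357, -0.1244, 0.2527]
orientation: [-0.0, 0.6, 0.8, -0.0]
wrist_force: [0.2, 0.3, -3.4]
grip_width: 0.0235
time: 10.17
position: [0.5357, -0.1244, 0.2601]
orientation: [-0.0, 0.6, 0.8, -0.0]
wrist_force: [-0.3, 0.5, -4.3]
grip_width: 0.0236
t 10.17 pos [ 535.7 -124.4  260.1] yaw 106.3 F [-0.35  0.46 -4.26] w 23.6
row [-1.  -0.5 20.1] [-0.  -0.  -0.2]
```

View pics/s7c.png

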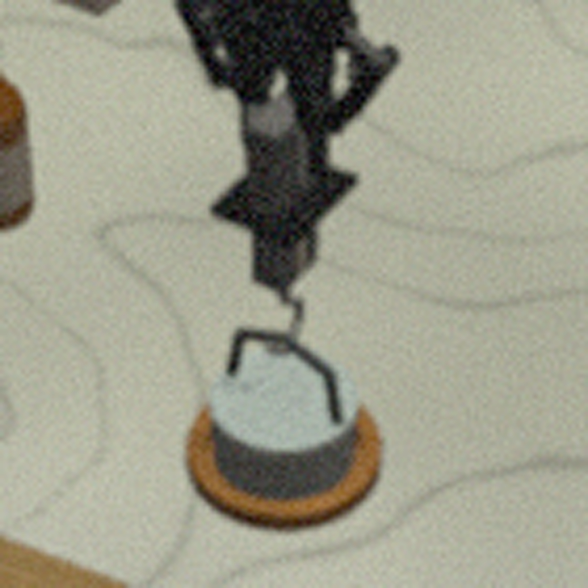

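```bash
cat > chk.py <<'E'
from h import *
from plant import *
go(535.5,-125.5,240,106.5)
Fs=[]
def lid(c):
    W=cloud(c)*1000;d=np.hypot(W[...,0]-535,W[...,1]+123.3)
    m=(d<46)&(W[...,2]>45)&(W[...,2]<88)&(abs((W[...,0]-535)*.959+(W[...,1]+123.3)*.284)>8)
    P=W[m];A=np.c_[P[:,:2]-[535,-123.3],np.ones(len(P))]
    k=np.ones(len(P),bool)
    for _ in range(5):
        z0=np.median(P[k,2]);k=abs(P[:,2]-z0)<6
    z=P[k,2];f=np.linalg.lstsq(A[k],z,rcond=None)[0]
    return round(float(z.mean()),1),int(k.sum()),np.round(f,3).tolist(),np.round(P[k,:2].mean(0),1).tolist()
print("base",lid(dict(np.load("s4.npz"))),"topbase",lid(dict(np.load("top0.npz"))))
for n in ["scene","top"]:
    c=capture(n);print(n,lid(c));cv2.imwrite("pics/last_%s.png"%n,c["pixels"][:,:,::-1])
E
python3 -m pendant '[[0,0,-1.5,0,0,0,10],[0,0,-3,0,0,0,10],[0,0,-4.5,0,0,0,10],[0,0,-6,0,0,0,10],[0,0,-7.5,0,0,0,10],[0,0,-9,0,0,0,10],[0,0,-10.5,0,0,0,10],[0,0,-12,0,0,0,10],[0,0,-12,0,0,0,10],[0,0,-12,0,0,0,10]]'; python3 chk.py
```

```text
time: 11.05
position: [0.5358, -0.1244, 0.2723]
orientation: [0.0, 0.6, 0.8, 0.0]
wrist_force: [-0.6, 0.1, -6.0]
grip_width: 0.0236
t 11.05 pos [ 535.8 -124.4  272.3] yaw 106.3 F [-0.6   0.07 -6.03] w 23.6
row [-1.  -0.6 32.3] [ 0.   0.  -0.2]
base (56.8, 484, [0.002, -0.008, 56.829], [540.9, -121.4]) topbase (55.6, 771, [-0.003, 0.001, 55.597], [534.8, -123.6])
scene (57.2, 487, [-0.007, -0.01, 57.22], [540.3, -120.8])
top (nan, 0, [0.0, 0.0, 0.0], [nan, nan])
  return _methods._mean(a, axis=axis, dtype=dtype,
  ret = ret.dtype.type(ret / rcount)
chk.py:13: RuntimeWarning: Mean of empty slice.
  return round(float(z.mean()),1),int(k.sum()),np.round(f,3).tolist(),np.round(P[k,:2].mean(0),1).tolist()
  ret = um.true_divide(
```

```bash
sed -i 's/for n in \["scene","top"\]/for n in ["scene"]/; s/,"topbase".*$/)/' chk.py
python3 -m pendant '[[0,0,-1.3,0,0,0,10],[0,0,-2.6,0,0,0,10],[0,0,-4,0,0,0,10],[0,0,-5.3,0,0,0,10],[0,0,-6.6,0,0,0,10],[0,0,-8,0,0,0,10],[0,0,-8,0,0,0,10],[0,0,-8,0,0,0,10]]'; python3 chk.py; python3 -m pendant '[[0,0,-1.3,0,0,0,10],[0,0,-2.6,0,0,0,10],[0,0,-4,0,0,0,10],[0,0,-5.3,0,0,0,10],[0,0,-6.6,0,0,0,10],[0,0,-8,0,0,0,10],[0,0,-8,0,0,0,10],[0,0,-8,0,0,0,10]]'; python3 chk.py
```

```text
time: 11.82
position: [0.5358, -0.1244, 0.2804]
orientation: [0.0, 0.6, 0.8, 0.0]
wrist_force: [0.0, -0.6, -7.2]
grip_width: 0.0231
t 11.82 pos [ 535.8 -124.4  280.4] yaw 106.3 F [ 0.03 -0.62 -7.18] w 23.1
row [-1.  -0.6 40.4] [ 0.   0.  -0.2]
base (56.8, 484, [0.002, -0.008, 56.829], [540.9, -121.4])
scene (62.9, 470, [-0.009, -0.0, 62.967], [540.4, -120.2])
time: 12.53
position: [0.5358, -0.1244, 0.2884]
orientation: [0.0, 0.6, 0.8, 0.0]
wrist_force: [-0.1, 0.1, -6.1]
grip_width: 0.0236
t 12.53 pos [ 535.8 -124.4  288.4] yaw 106.3 F [-0.06  0.14 -6.1 ] w 23.6
row [-1.  -0.6 48.4] [ 0.   0.  -0.2]
base (56.8, 484, [0.002, -0.008, 56.829], [540.9, -121.4])
scene (70.9, 481, [-0.014, 0.005, 70.975], [540.6, -121.2])
```

```bash
python3 -m pendant '[[0,0,-0.8,0,0,0,10],[0,0,-1.6,0,0,0,10],[0,0,-2.4,0,0,0,10],[0,0,-3.2,0,0,0,10],[0,0,-4,0,0,0,10],[0,0,-4.8,0,0,0,10],[0,0,-5.6,0,0,0,10],[0,0,-6.4,0,0,0,10],[0,0,-7,0,0,0,10],[0,0,-7,0,0,0,10]]'; python3 chk.py; python3 -m pendant '[[0,0,0,0,0,0,10],[0,0,0,0,0,0,10],[0,0,0,0,0,0,10],[0,0,0,0,0,0,10],[0,0,0,0,0,0,10],[0,0,0,0,0,0,10],[0,0,0,0,0,0,10],[0,0,0,0,0,0,10],[0,0,0,0,0,0,10],[0,0,0,0,0,0,10]]';python3 chk.py
```

```text
time: 13.42
position: [0.5358, -0.1244, 0.2955]
orientation: [0.0, 0.6, 0.8, 0.0]
wrist_force: [-0.3, 0.1, -6.6]
grip_width: 0.023
t 13.42 pos [ 535.8 -124.4  295.5] yaw 106.3 F [-0.32  0.09 -6.59] w 23.0
row [-1.  -0.6 55.5] [ 0.   0.  -0.2]
base (56.8, 484, [0.002, -0.008, 56.829], [540.9, -121.4])
scene (77.8, 496, [-0.015, 0.0, 77.914], [541.3, -120.6])
time: 14.3
position: [0.5357, -0.1244, 0.2952]
orientation: [-0.0, 0.6, 0.8, -0.0]
wrist_force: [-0.6, 0.8, -6.3]
grip_width: 0.0231
t 14.3 pos [ 535.7 -124.4  295.2] yaw 106.3 F [-0.59  0.78 -6.3 ] w 23.1
row [-1.  -0.5 55.2] [-0.   0.  -0.2]
base (56.8, 484, [0.002, -0.008, 56.829], [540.9, -121.4])
scene (77.2, 488, [-0.009, 0.004, 77.228], [540.5, -120.8])
```

View pics/last_scene.png

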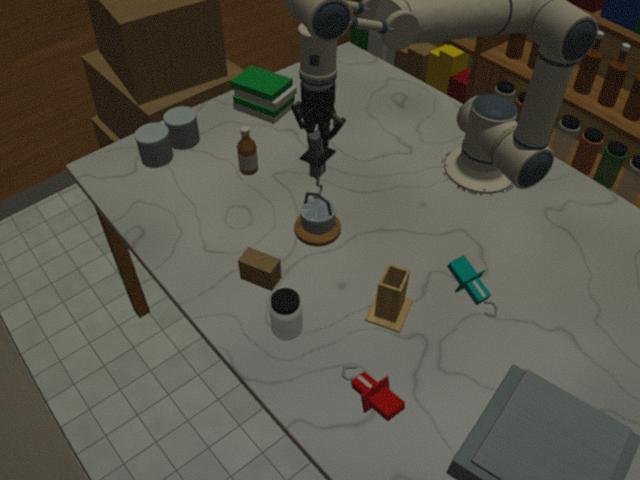

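The tin hangs on the hook at about (318,210), roughly 21 mm above its start height, so its underside is about 11 mm over the rim. I'll hold it for 3–4 s more.

```bash
for i in 1 2 3 4; do python3 -m pendant '[[0,0,0,0,0,0,10],[0,0,0,0,0,0,10],[0,0,0,0,0,0,10],[0,0,0,0,0,0,10],[0,0,0,0,0,0,10],[0,0,0,0,0,0,10],[0,0,0,0,0,0,10],[0,0,0,0,0,0,10],[0,0,0,0,0,0,10],[0,0,0,0,0,0,10]]'|grep force; python3 chk.py|grep -v base; done
```

```text
wrist_force: [-1.3, 0.2, -5.8]
t 15.18 pos [ 535.7 -124.4  295.3] yaw 106.3 F [-1.28  0.16 -5.75] w 23.3
row [-1.  -0.5 55.3] [-0.  -0.  -0.2]
scene (77.2, 484, [-0.009, 0.004, 77.288], [540.3, -121.5])
wrist_force: [-0.3, 0.1, -5.6]
t 16.07 pos [ 535.7 -124.4  295.3] yaw 106.3 F [-0.28  0.15 -5.64] w 23.1
row [-1.  -0.5 55.3] [ 0.   0.  -0.2]
scene (77.1, 475, [-0.014, 0.006, 77.161], [540.5, -121.4])
wrist_force: [-0.6, -0.2, -6.8]
t 16.95 pos [ 535.7 -124.4  295.2] yaw 106.3 F [-0.63 -0.2  -6.79] w 23.2
row [-1.  -0.5 55.2] [-0.  -0.  -0.2]
scene (77.2, 491, [-0.008, -0.002, 77.245], [540.9, -121.1])
wrist_force: [-0.1, 0.0, -6.1]
t 17.83 pos [ 535.7 -124.4  295.2] yaw 106.3 F [-0.11  0.02 -6.15] w 23.6
row [-1.  -0.5 55.2] [ 0.  -0.  -0.2]
scene (77.4, 483, [-0.007, -0.0, 77.473], [540.7, -120.8])
```

```bash
python3 -m pendant '[[0,0,0.8,0,0,0,10],[0,0,2,0,0,0,10],[0,0,3.2,0,0,0,10],[0,0,4.4,0,0,0,10],[0,0,5.6,0,0,0,10],[0,0,6.8,0,0,0,10],[0,0,8,0,0,0,10],[0,0,9.2,0,0,0,10],[0,0,10.4,0,0,0,10],[0,0,11.2,0,0,0,10]]'; python3 -m pendant '[[0,0,0.8,0,0,0,10],[0,0,1.6,0,0,0,10],[0,0,2.4,0,0,0,10],[0,0,3.2,0,0,0,10],[0,0,4,0,0,0,10],[0,0,4.8,0,0,0,10],[0,0,5.6,0,0,0,10],[0,0,6.4,0,0,0,10],[0,0,7.2,0,0,0,10],[0,0,8,0,0,0,10]]';python3 -m pendant '[[0,0,0.8,0,0,0,10],[0,0,1.6,0,0,0,10],[0,0,2.4,0,0,0,10],[0,0,3.2,0,0,0,10],[0,0,4,0,0,0,10],[0,0,4.8,0,0,0,10],[0,0,5.6,0,0,0,10],[0,0,6.4,0,0,0,10],[0,0,7.2,0,0,0,10],[0,0,8,0,0,0,10]]'; python3 chk.py
```

```text
time: 18.72
position: [0.5357, -0.1244, 0.2838]
orientation: [-0.0, 0.6, 0.8, -0.0]
wrist_force: [-0.1, -0.0, -6.3]
grip_width: 0.0236
time: 19.55
position: [0.5357, -0.1244, 0.276]
orientation: [0.0, 0.6, 0.8, 0.0]
wrist_force: [-0.1, 0.3, -5.6]
grip_width: 0.0232
time: 20.38
position: [0.5357, -0.1244, 0.268]
orientation: [-0.0, 0.6, 0.8, 0.0]
wrist_force: [0.1, 0.1, -5.0]
grip_width: 0.0236
t 20.38 pos [ 535.7 -124.4  268. ] yaw 106.3 F [ 0.06  0.08 -5.05] w 23.6
row [-1.  -0.5 28. ] [ 0.  -0.  -0.2]
base (56.8, 484, [0.002, -0.008, 56.829], [540.9, -121.4])
scene (57.2, 472, [-0.015, -0.002, 57.241], [540.4, -120.6])
```

```bash
python3 -m pendant '[[0,0,2,0,0,0,10],[0,0,4,0,0,0,10],[0,0,6,0,0,0,10],[0,0,8,0,0,0,10],[0,0,10,0,0,0,10],[0,0,12,0,0,0,10],[0,0,14,0,0,0,10],[0,0,16,0,0,0,10],[0,0,18,0,0,0,10],[0,0,20,0,0,0,10]]'; python3 -m pendant '[[0,0,2,0,0,0,10],[0,0,4,0,0,0,10],[0,0,6,0,0,0,10],[0,0,8,0,0,0,10],[0,0,8,0,0,0,10],[0,0,8,0,0,0,10],[0,0,8,0,0,0,10],[0,0,8,0,0,0,10]]'; python3 chk.py; python3 -c "
import cv2
cv2.imwrite('pics/s8c.png',cv2.convertScaleAbs(cv2.resize(cv2.imread('pics/last_scene.png')[140:260,260:380],None,fx=5,fy=5,interpolation=2),alpha=1.6))"
```

```text
time: 21.27
position: [0.5357, -0.1244, 0.248]
orientation: [0.0, 0.6, 0.8, 0.0]
wrist_force: [-1.9, 0.7, -3.4]
grip_width: 0.0234
time: 21.93
position: [0.5359, -0.1245, 0.2404]
orientation: [0.0, 0.6, 0.8, 0.0]
wrist_force: [0.3, 0.3, -2.2]
grip_width: 0.0235
t 21.93 pos [ 535.9 -124.5  240.4] yaw 106.3 F [ 0.32  0.3  -2.2 ] w 23.5
row [-0.9 -0.7  0.4] [ 0.   0.  -0.2]
base (56.8, 484, [0.002, -0.008, 56.829], [540.9, -121.4])
scene (56.7, 460, [-0.002, 0.007, 56.719], [540.9, -120.8])
```

View pics/s8c.png

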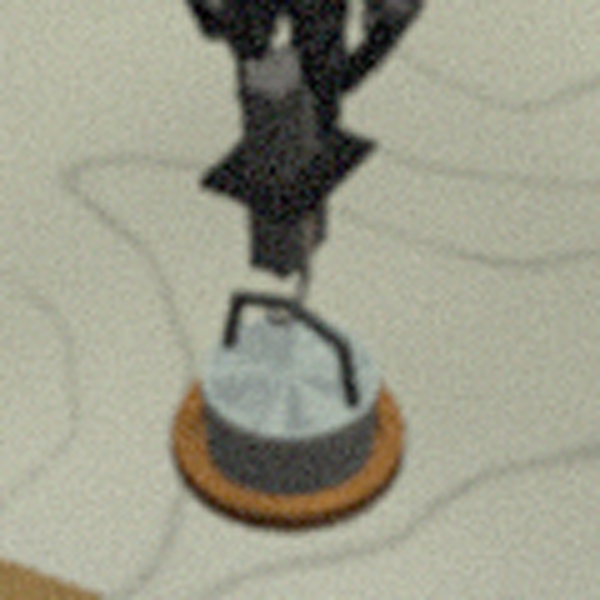

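```bash
python3 -m pendant '[[0,-0.5,2,0,0,0,10],[0,-2,5,0,0,0,10],[0,-4,8,0,0,0,10],[0,-6,11,0,0,0,10],[0,-7.5,14,0,0,0,10],[0,-9.2,17,0,0,0,10],[0,-9.8,19,0,0,0,10],[0,-9.8,19,0,0,0,10],[0,-9.8,19,0,0,0,10]]'; python3 -m pendant '[[0,-2,0,0,0,0,10],[0,-5,0,0,0,0,10],[0,-9,0,0,0,0,10],[0,-13,0,0,0,0,10],[0,-18,0,0,0,0,10],[0,-23,0,0,0,0,10],[0,-28,0,0,0,0,10],[0,-34,0,0,0,0,10],[0,-40,0,0,0,0,10],[0,-44,0,0,0,0,10]]'; python3 chk.py; python3 -c "
import cv2
cv2.imwrite('pics/s9c.png',cv2.convertScaleAbs(cv2.resize(cv2.imread('pics/last_scene.png')[140:260,260:380],None,fx=5,fy=5,interpolation=2),alpha=1.6))
from h import *
go(482,-138.6,310,106.3)"
```

```text
time: 22.73
position: [0.5262, -0.1271, 0.2209]
orientation: [-0.0, 0.6, 0.8, -0.0]
wrist_force: [-0.6, -0.1, -1.9]
grip_width: 0.0232
time: 23.57
position: [0.4833, -0.1397, 0.2212]
orientation: [0.0, 0.6, 0.8, -0.0]
wrist_force: [-0.7, 0.2, -1.6]
grip_width: 0.0234
t 23.57 pos [ 483.3 -139.7  221.2] yaw 106.3 F [-0.66  0.24 -1.61] w 23.4
row [ -1.   54.  -18.8] [ 0.   0.  -0.2]
base (56.8, 484, [0.002, -0.008, 56.829], [540.9, -121.4])
scene (56.8, 483, [-0.008, 0.001, 56.845], [540.4, -121.2])
t 23.62 pos [ 483.1 -139.9  221.3] yaw 106.3 F [-0.75  0.66 -1.38] w 23.1
row [  1.5  -0.7 -88.7] [-0.  0. -0.]
```

View pics/s9c.png

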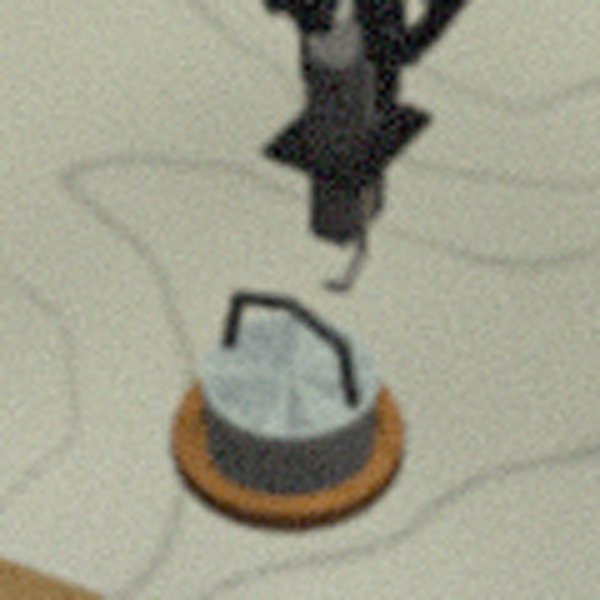

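The tin sits in its coaster at crop (290,420) and the hook is free of the handle at (345,270). I'll raise it and go back over the stand.

```bash
python3 -m pendant '[[0,0,-20,0,0,0,10],[0,0,-45,0,0,0,10],[0,0,-70,0,0,0,10],[0,0,-88,0,0,0,10],[0,0,-88,0,0,0,10]]'; python3 -c "
from h import *
go(582.9,190.1,306,115.3)"
```

```text
time: 24.03
position: [0.4848, -0.1398, 0.314]
orientation: [0.004, 0.6, 0.8, 0.001]
wrist_force: [-0.6, 0.6, -1.0]
grip_width: 0.0235
t 24.03 pos [ 484.8 -139.8  314. ] yaw 106.3 F [-0.57  0.58 -0.97] w 23.5
row [289.1 186.7   7.8] [ 0.3  0.3 -9. ]
```

```bash
python3 -m pendant '[[20,13,0,0,0,-1,10],[45,29,0,0,0,-2,10],[75,48,0,0,0,-3,10],[105,68,0,0,0,-4,10],[135,87,0,0,0,-5,10],[165,107,0,0,0,-6,10],[195,126,0,0,0,-7,10],[225,145,0,0,0,-8,10],[250,161,0,0,0,-9,10],[268,173,0,0,0,-9,10]]'; python3 -m pendant '[[10,7,0,0,0,0,10],[16,11,0,0,0,0,10],[20,13,0,0,0,0,10],[20,13,0,0,0,0,10],[20,13,0,0,0,0,10]]'; python3 -c "
from h import *
go(582.9,190.1,306,115.3)"
```

```text
time: 24.87
position: [0.5749, 0.1691, 0.3068]
orientation: [-0.001, 0.534, 0.846, -0.001]
wrist_force: [0.1, -0.4, -1.9]
grip_width: 0.0232
time: 25.28
position: [0.578, 0.189, 0.3092]
orientation: [0.0, 0.535, 0.845, -0.0]
wrist_force: [-0.3, 0.4, -2.6]
grip_width: 0.0233
t 25.28 pos [578.  189.  309.2] yaw 115.2 F [-0.32  0.36 -2.62] w 23.3
row [-1.1  4.9  3.2] [-0.   0.  -0.1]
```

```bash
python3 -m pendant '[[-1,4.9,3,0,0,0,10],[-1,4.9,3,0,0,0,10],[-1,4.9,3,0,0,0,10],[-1,4.9,3,0,0,0,10]]'; python3 - <<'E'
from h import *
from plant import *
go(582.9,190.1,172,115.3)
s=sensors.read_state();c=capture("scene");im=c["pixels"][:,:,::-1]
cv2.imwrite("pics/s10c.png",cv2.convertScaleAbs(cv2.resize(im[180:340,310:470],None,fx=3.7,fy=3.7,interpolation=2),alpha=1.5))
E
```

```text
time: 25.62
position: [0.583, 0.1906, 0.306]
orientation: [-0.0, 0.535, 0.845, -0.0]
wrist_force: [0.1, 0.4, -2.0]
grip_width: 0.0234
t 25.62 pos [583.  190.6 306. ] yaw 115.3 F [ 0.13  0.36 -2.01] w 23.4
row [ -0.4  -0.3 134. ] [-0.  0. -0.]
```

View pics/s10c.png

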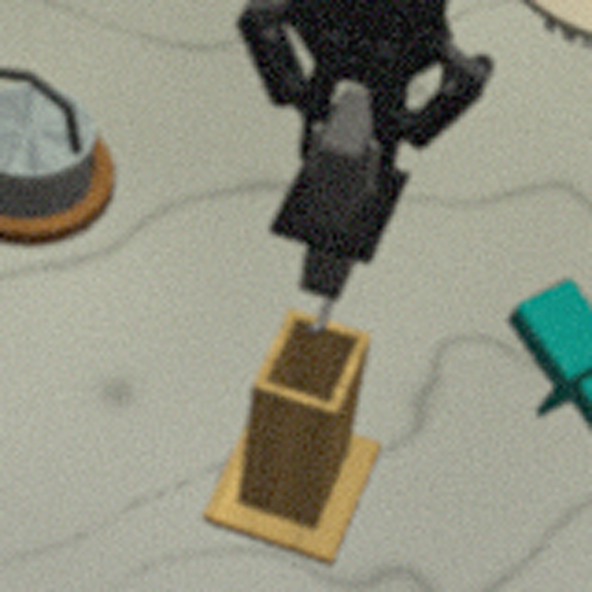

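The scale is held upright above the stand's well, which opens at crop (310,360), in the same pose it was lifted out in. I'll lower it in.

```bash
python3 -m pendant '[[-0.4,0,12,0,0,0,10],[-0.4,0,26,0,0,0,10],[-0.4,0,40,0,0,0,10],[-0.4,0,54,0,0,0,10],[-0.4,0,68,0,0,0,10],[-0.4,0,82,0,0,0,10],[-0.4,0,94,0,0,0,10],[-0.4,0,106,0,0,0,10],[-0.4,0,116,0,0,0,10],[-0.4,0,122,0,0,0,10]]'; python3 -m pendant '[[0,0,2,0,0,0,10],[0,0,4,0,0,0,10],[0,0,6,0,0,0,10],[0,0,8,0,0,0,10],[0,0,10,0,0,0,10],[0,0,11.5,0,0,0,10],[0,0,11.5,0,0,0,10],[0,0,11.5,0,0,0,10],[0,0,11.5,0,0,0,10]]'; python3 -c "
from h import *
go(582.9,190.1,171.3,115.3)"
```

```text
time: 26.5
position: [0.5828, 0.1906, 0.1824]
orientation: [-0.001, 0.535, 0.845, -0.001]
wrist_force: [-0.3, -0.1, -1.8]
grip_width: 0.023
time: 27.25
position: [0.5832, 0.1908, 0.1727]
orientation: [0.0, 0.535, 0.845, 0.0]
wrist_force: [-0.4, 0.3, -2.2]
grip_width: 0.0236
t 27.25 pos [583.2 190.8 172.7] yaw 115.3 F [-0.43  0.33 -2.19] w 23.6
row [-0.5 -0.5  1.4] [0. 0. 0.]
```

```bash
python3 -m pendant '[[0,0,0.5,0,0,0,10],[0,0,1,0,0,0,10],[0,0,1.4,0,0,0,10],[0,0,1.4,0,0,0,10],[0,0,1.4,0,0,0,10]]'; python3 -m pendant '[[0,0,0,0,0,0,25],[0,0,0,0,0,0,28],[0,0,0,0,0,0,33],[0,0,0,0,0,0,42],[0,0,0,0,0,0,55],[0,0,0,0,0,0,70],[0,0,0,0,0,0,85],[0,0,0,0,0,0,85],[0,0,0,0,0,0,85],[0,0,0,0,0,0,85]]'; python3 -m pendant '[[0,0,-8,0,0,0,85],[0,0,-20,0,0,0,85],[0,0,-35,0,0,0,85],[0,0,-55,0,0,0,85],[0,0,-75,0,0,0,85],[0,0,-95,0,0,0,85],[0,0,-115,0,0,0,85],[0,0,-118,0,0,0,85],[0,0,-118,0,0,0,85],[0,0,-118,0,0,0,85]]';python3 - <<'E'
from h import *
from plant import *
go(582.9,190.1,290,115.3)
s=sensors.read_state();c=capture("wrist");cv2.imwrite("pics/w11.png",c["pixels"][:,:,::-1])
W=cloud(c,toolT(s)@c["T_tool_cam"])
for lo,hi in [(.118,.14),(.18,.2)]:
    m=(W[...,2]>lo)&(W[...,2]<hi);m[:, :240]=0;m[:,400:]=0
    Q=W[m];r=cv2.minAreaRect(Q[:,:2].astype(np.float32)*1000);print(m.sum(),Q[:,2].mean(),r)
E
python3 chk.py
```

```text
time: 27.67
position: [0.5832, 0.1908, 0.1714]
orientation: [0.0, 0.535, 0.845, 0.0]
wrist_force: [-0.3, 0.3, -0.5]
grip_width: 0.0233
time: 28.5
position: [0.5831, 0.1907, 0.1712]
orientation: [0.0, 0.535, 0.845, -0.0]
wrist_force: [-0.7, -0.5, -0.4]
grip_width: 0.0851
time: 29.33
position: [0.5831, 0.1908, 0.2889]
orientation: [0.0, 0.535, 0.845, -0.0]
wrist_force: [-0.3, -0.4, -0.4]
grip_width: 0.0849
t 29.33 pos [583.1 190.8 288.9] yaw 115.3 F [-0.3  -0.39 -0.38] w 84.9
row [-0.5 -0.5 -1.1] [0. 0. 0.]
5101 0.1295520804479913 ((583.118408203125, 191.6119384765625), (71.33489227294922, 58.118125915527344), 25.38828468322754)
3629 0.1890825708359071 ((583.0145263671875, 191.61776733398438), (49.461421966552734, 24.006582260131836), 25.467235565185547)
t 29.38 pos [582.9 190.7 287.9] yaw 115.3 F [ 0.49  0.62 -0.12] w 85.2
row [-265.6 -177.9   48.1] [-0.1 -0.   8.8]
base (56.8, 484, [0.002, -0.008, 56.829], [540.9, -121.4])
scene (57.1, 481, [-0.006, -0.004, 57.103], [541.0, -121.2])
```

View pics/last_scene.png

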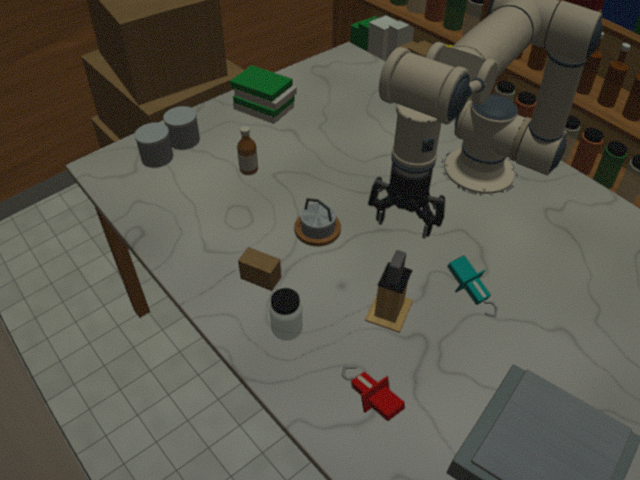

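The scale is back in its stand at (395,275), the tin sits in its coaster at (318,222), the gripper is clear, and the bystanders haven't moved. I'll hand in.

```bash
python3 -c "
from plant import *
print(close_job())"
```

```text
the job is handed in; nothing more can be done
None
```

The tin was weighed, set back in its coaster and unhooked, and the scale is back in its stand. I handed the job in at about 29 s of the 72 s allowed; no verdict is reported.

- **Weighing:** The tin hung about 11 mm above the coaster's rim, and I held it there for about 4.4 s. The lid height stayed steady at 77.1–77.8 mm. The wrist force showed a load of about 4.2 N, so the tin weighs roughly 0.43 kg. I judged stillness from the camera only and did not read the spring joint directly.
- **Tin at the end:** It is level, at its starting height (lid 57.1 mm against 56.8 mm before) and within about 1 mm of its starting position. The hook came free without disturbing it.
- **Scale at the end:** It measures within 1 mm of its starting position, with the flange at the same height on the rim and the same yaw.
- **Surroundings:** The gripper is open and clear at about 0.29 m height. The bystanders look unmoved in the final picture, though I did not measure them again.

One check failed: partway through the lift, the top camera's view of the lid was blocked by the arm. From then on I measured the lid height with the scene camera alone. Nothing else disagreed.

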